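# Scrape the sample tray clean

### The arm

A 6-joint arm with a two-finger parallel gripper is mounted at the origin on the work surface. World frame = base frame: x ahead of the robot, y to its left, z up, the work surface at z = 0. Lengths are in m, angles in rad, forces in N, time in s.
With the tool pointing down it reaches from about 0.425 to 0.95 m from the base axis. Payload 14.7 kg.
Tool frame: the origin (TCP) lies midway between the tips of the shut fingers; the grasp point (between the pads) lies grip_point_offset behind it (grip_point_offset is the distance from the TCP to the grasp point, in m); z points along the fingers, x is the direction in which the jaws open and shut, and the axes are right-handed (so a half turn about z gives the same grasp; the last joint's range is limited). The gripper opens to 85 mm and grips with 20 to 120 N. Pads are 22 mm wide; open, the fingers measure 114 mm over their backs; the gripper's body (76 mm by 85 mm) begins 54 mm behind the grasp point. The pads swing forward as they close: fully open they stand 13 mm farther back than shut.
Start: joints at [1.222, 0.48, 1.596, -0, 1.065, -0.047], TCP at [0.193, 0.621, 0.231] pointing down, gripper open.
Joint ranges: [-2.75, 2.75], [-0.82, 2.05], [0.23, 2.67], [-1.56, 4.7], [0.09, 2.69], [-2.92, 2.92]. Speed limits (rad/s): [1.89, 1.89, 2.39, 3.01, 3.01, 3.01].

### API

Orientations are given as [roll, pitch, yaw] about the fixed x, y, z axes, in that order (R = Rz(yaw) Ry(pitch) Rx(roll)).
In Python, from bench import get_state, read_camera, sign_off, search_frame, grip_point_offset gives the robot as it stands.
- The arm moves only by the tool jog_arm, never from a script. Its argument "steps" is text: rows parted by semicolons, each of 4 numbers parted by spaces: the shift along the world's x, y, z in mm, then the turn about the world's z in degrees. In form: tx ty tz turn; .... A call has exactly 8 rows; each row is the pose to reach, as a shift and turn from the pose commanded when the call began; what a row does not reach only later rows make up. A row lasts 1/12 s, in which the tool goes at most 41.7 mm and 7.16 degrees, less where a joint would pass 70% of its speed; a pose out of reach is approached as far as the arm can. A call with a gripper value outside its range is refused whole. "hand" is the gripper's target within -1 to 1 (fully open at 1, half-way at 0, shut at -1), set as the call begins (left out, the last holds). The fingers move at their own pace and stop on an object; the grip force is fixed at half the most. Time passes only in rows, so rows that repeat a pose let the fingers close, or fill a call up. It gives the time, the measured TCP pose, the force and the opening at its end, in the units of the state.
- get_state(): the state, without advancing time (a new reading comes with each control period).
- read_camera(name): name is "scene" or "top" or "wrist"; returns a dict with "img" (384x512x3 uint8, red, green, blue), "mtx" (3x3 intrinsics, pixels), "D" ([k1, k2, p1, p2, k3] as OpenCV has them; the pictures are not rectified), "rvec" (rotation vector, rad) and "tvec" (3), from world to camera coordinates, as OpenCV has them; the wrist camera has in their place "hand_eye" (4x4, takes a point from camera to tool coordinates, whose origin is the TCP and whose axes are the tool frame's). Camera axes: x right, y down, z forward; pixel columns grow to the right and rows downward; lengths in m; the calibration is good to about 2 mm. A picture is of the moment at which its call begins: read the wrist's pose just before it. There is no depth.
- sign_off(): hands the job in, once; it reports no verdict.
Trained networks look in the newest picture that a camera, given by its name, has taken for a name from the list of things; names that differ only in an ending like _2 or _b are one class to them, and where a whole thing is asked for, a point or a joint stands for the part that bears it (a point fixed in the world has none). Each returns a list of dicts, best first, with "conf" (0 to 1); they miss things now and then, are a little off and sometimes report something else, mostly with a low value. They report only what shows in the picture. A call takes as long as a camera call. They do not tell look-alikes from the thing itself.
- search_frame(camera, thing): "box" ([centre column, centre row, width, height] in pixels, round what is visible of it).
The state is a dict: "time_s": time; "qpos": joint angles; "joint_velocities": joint speeds; "joint_efforts": joint torques, N m; "eef_pos": TCP position; "eef_rot": TCP orientation; "ft_force": force on the tool from outside, world axes, zero at the start; "torque": the same for the moment, N m; "finger_gap": finger opening in m.
Only numpy, scipy, OpenCV 4.12 (cv2) and the standard library are available. Lean on these libraries where they do the work, as an engineer would, in place of code of your own. Each camera call takes 0.05 s, during which the arm holds its last target.

### The job

Lift the wide scraper out of its slotted block and, with its blade, sweep both bits of cured resin left on the floor of the tilted tray down the slope and over the open lip into the cup below; never touch the resin with the gripper. Then hang the scraper back upright in the slot it came from and let go, leaving both bits in the cup.

Things in the scene. Friction and masses are not known exactly. Their poses are not given: they have to be found in the camera images.
- tray: Fixed tilted steel tray over a round cup. Origin: centre of floor top, 101 mm above bench; x down the slope (15 deg), y across, z normal to floor. Floor x -89 to +90 mm (open lip, 78 above bench), 102 mm wide; walls 12 mm high on both sides and upper end. Cup is fixed too: axis upright, 117 mm (level) downhill of origin, mouth 104 wide, rim 60 and inner floor 12 above bench. Knobs below the floor.
- scraper: Wide scraper, 0.18 kg, upright. Origin: middle of blade edge; z up, y along edge, x square to blade. Blade 70 wide, 4 thick (x), 45 mm tall; shoulder 38(x) x70 mm, z 45-53; handle 18(x) x40, z 53-113: grip at z 83. Shoulder rests on a fixed wood block (64x116, 55 high) whose slot, 21(x) x89, is centred on the starting pose. Lifts straight up. Lookalike nearby has a 22 mm blade.
- button: Leftover bit of cured amber resin, a round disc 24 mm in diameter, 10 mm thick, 15 g, flat on the tray floor, the one farther up the slope. Origin: centre of its underside, z along its axis. It holds on the slope by friction and slides when pushed.
- chip: Leftover bit of cured amber resin, a rectangular chip 18 by 26 mm, 9 mm thick, 15 g, flat on the tray floor, the one nearer the lip. Origin: centre of its underside, x along its 18 mm side. It holds on the slope by friction and slides when pushed.
Things that resemble listed ones, but are neither listed nor needed, are in the scene too. Leave any blue or orange look-alike of the scraper alone.

How it is judged:
By the outcome, as a careful person would: the job done as asked, in the order asked, and still so for the second after the job is handed in, with the robot touching nothing.
It also fails if it takes over 54 s, if anything falls off the work surface, if the arm or the gripper's body presses on something with over 40 N, if the wrist force passes 120 N, or if a joint passes its speed limit or range.

## Working session

There is one attempt and no reset: what is moved stays moved. The work goes in short steps, Python scripts to look and compute and a tool call to move; the robot and the scene stay as the last step left them, time stands still between calls to the robot, and variables do not carry over. Pictures are saved under pics/ and viewed, and the job is handed in when it is done.

Besides the shell and the picture viewer there is one more tool, called in YAML: its name, and indented under it one key for each argument. jog_arm: Moves the arm, as the interface text tells. Its arguments: {"type":"object","properties":{"steps":{"type":"string"},"hand":{"type":"number"}},"required":["steps"]}

```bash
ls; mkdir -p pics; python3 - <<'E'
from bench import *
import bench,cv2
s=get_state();print(s, grip_point_offset)
for n in ("scene","top"):
    c=read_camera(n);cv2.imwrite(f"pics/{n}0.png",c["img"][:,:,::-1]);print(n,c["mtx"],c["D"],c["rvec"],c["tvec"])
    for t in ("tray","scraper","button","chip"):
        for d in search_frame(n,t)[:4]:print(t,d)
E
```

```text
pics
{'time_s': 0.0, 'qpos': array([ 1.22239546e+00,  4.80834069e-01,  1.59687944e+00, -2.44364237e-05,
        1.06507093e+00, -4.66142258e-02]), 'joint_velocities': array([ 0.00042061, -0.00084191, -0.00055   , -0.00168115, -0.00191639,
        0.00147295]), 'joint_efforts': array([ 4.90131482e-03, -9.50653768e+01, -4.30184698e+01,  1.15101402e-04,
        1.22511608e-02,  4.77537344e-05]), 'eef_pos': array([0.19305453, 0.62024262, 0.23066885]), 'eef_rot': array([-3.14155846e+00,  1.19148971e-03,  1.26902156e+00]), 'ft_force': array([0.28983081, 0.4075508 , 0.70631793]), 'torque': array([-0.054303  , -0.04606554, -0.01144155]), 'finger_gap': 0.0854508688268799} 0.0187
scene [[363.31121672   0.         253.83690847]
 [  0.         363.31121672 189.47347657]
 [  0.           0.           1.        ]] [-0.00610072  0.          0.          0.          0.        ] [ 0.82854808  2.49918169 -1.14447094] [ 0.52167304 -0.06325688  0.99924029]
tray {'box': [342.7, 297.2, 129.6, 167.5], 'conf': 0.85}
scraper {'box': [154.2, 147.8, 28.2, 38.6], 'conf': 0.86}
scraper {'box': [190.2, 159.6, 34.0
[... 213 characters left out ...]
.1, 307.4, 19.0, 15.7], 'conf': 0.68}
top [[464.98746162   0.         248.8781384 ]
 [  0.         464.98746162 193.28927641]
 [  0.           0.           1.        ]] [-0.05637889  0.          0.          0.          0.        ] [ 2.11215234 -2.12556544  0.19859003] [-0.1199951  0.5495302  0.9896616]
tray {'box': [135.0, 184.6, 129.2, 73.9], 'conf': 0.72}
scraper {'box': [344.1, 172.8, 21.9, 37.5], 'conf': 0.96}
scraper {'box': [338.6, 240.6, 34.2, 27.8], 'conf': 0.9}
scraper {'box': [398.4, 158.8, 22.4, 39.2], 'conf': 0.85}
scraper {'box': [292.8, 151.8, 34.2, 26.7], 'conf': 0.59}
button {'box': [144.2, 173.2, 9.5, 9.4], 'conf': 0.52}
chip {'box': [115.7, 169.8, 14.6, 14.2], 'conf': 0.51}
```

```bash
python3 - <<'E'
import cv2
a=cv2.imread("pics/scene0.png");b=cv2.imread("pics/top0.png")
cv2.imwrite("pics/s1.png",cv2.resize(a,(800,600),interpolation=cv2.INTER_CUBIC))
cv2.imwrite("pics/t1.png",cv2.resize(b,(800,600),interpolation=cv2.INTER_CUBIC))
cv2.imwrite("pics/s2.png",cv2.resize(a[110:260,120:320],(800,600),interpolation=cv2.INTER_CUBIC))
E
```

```text
(no output)
```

View pics/s1.png

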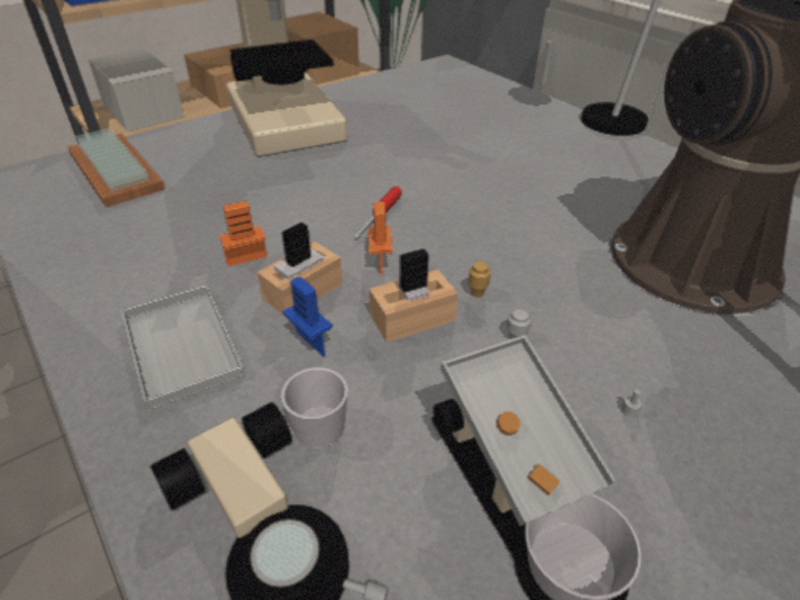

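View pics/t1.png

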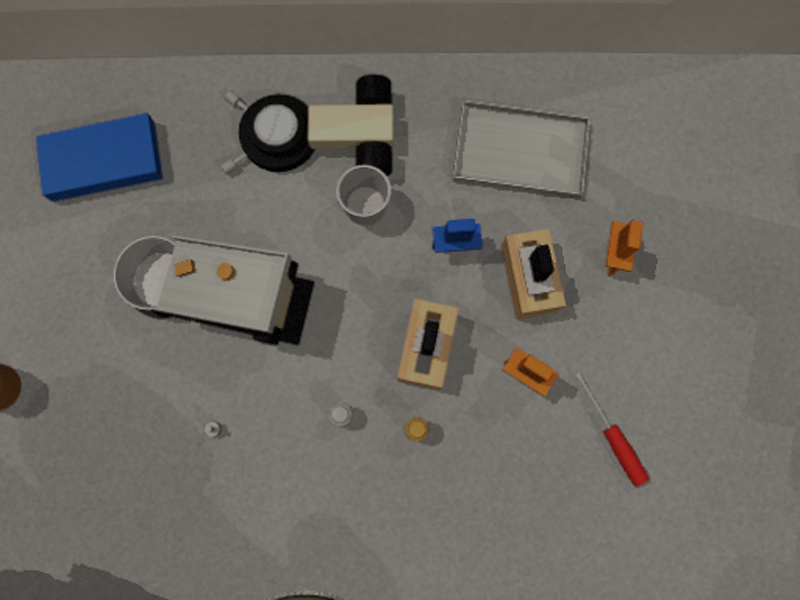

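View pics/s2.png

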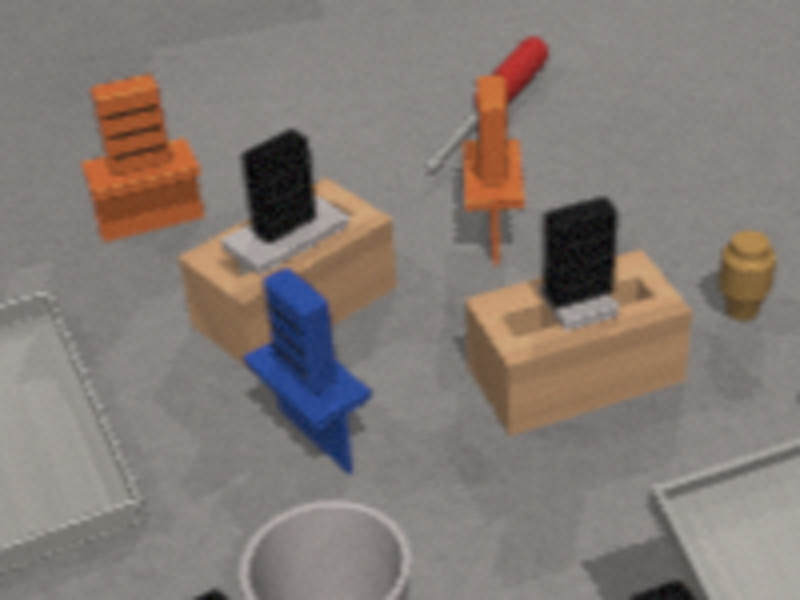

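The wide scraper candidates are:
- Black-handled, scene (190,160) / top (344,173): its shoulder fills most of the slot.
- Black-handled, scene (264,178) / top (273,217): narrow shoulder, so this is the 22 mm look-alike.
- Blue and orange ones: decoys, to be left alone.

The wide one is at scene (190,160), and the enlarged crop confirms it. Next I'll measure poses.

```bash
python3 - <<'E'
import cv2
a=cv2.imread("pics/scene0.png");b=cv2.imread("pics/top0.png")
cv2.imwrite("pics/t2.png",cv2.resize(b[140:230,65:215],(800,480),interpolation=cv2.INTER_CUBIC))
cv2.imwrite("pics/t3.png",cv2.resize(b[140:215,310:410],(800,600),interpolation=cv2.INTER_CUBIC))
cv2.imwrite("pics/s3.png",cv2.resize(a[205:384,260:420],(640,716),interpolation=cv2.INTER_CUBIC)[:600])
E
```

```text
(no output)
```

View pics/t2.png

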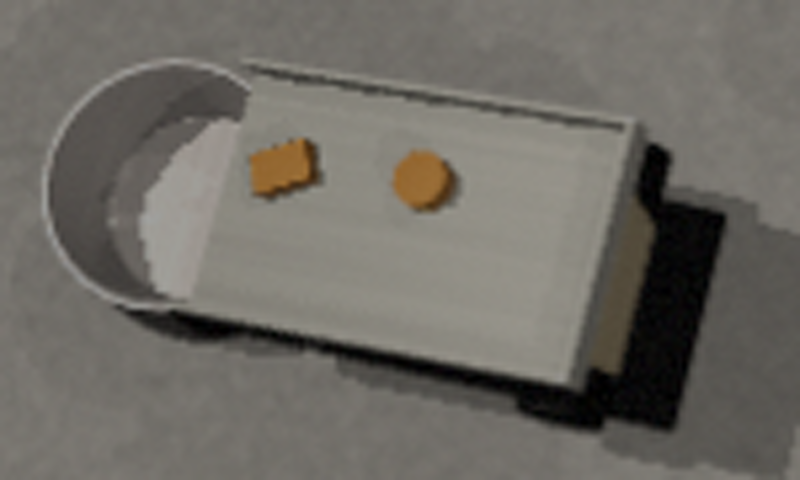

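View pics/t3.png

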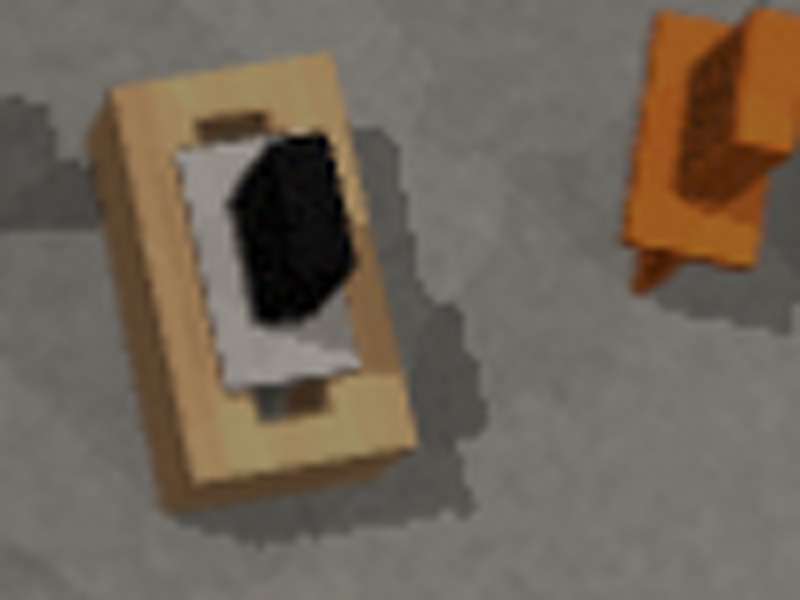

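View pics/s3.png

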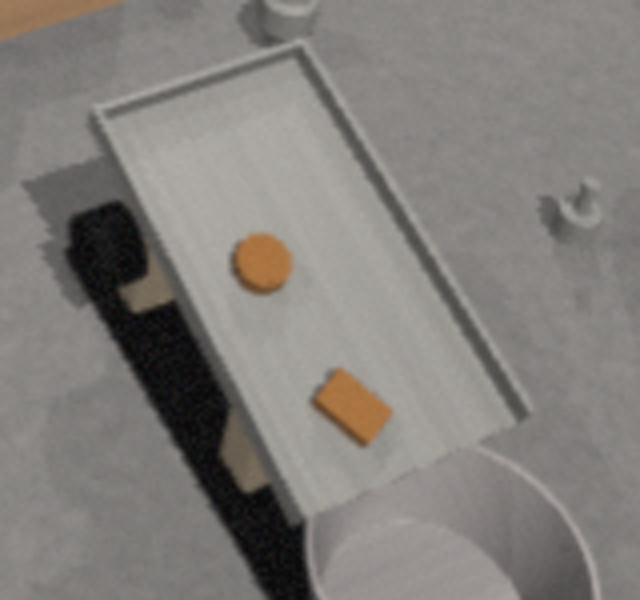

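```bash
cat > h.py <<'E'
import numpy as np,cv2
from scipy.optimize import least_squares
from bench import *
def proj(c,P):
    return cv2.projectPoints(np.asarray(P,float).reshape(-1,1,3),c["rvec"],c["tvec"],c["mtx"],c["D"])[0].reshape(-1,2)
def back(c,uv,z):
    "intersect pixels with plane z=const"
    R=cv2.Rodrigues(c["rvec"])[0];t=np.asarray(c["tvec"]).ravel()
    n=cv2.undistortPoints(np.asarray(uv,float).reshape(-1,1,2),c["mtx"],c["D"]).reshape(-1,2)
    d=np.c_[n,np.ones(len(n))]@R; o=-R.T@t
    return o+d*((z-o[2])/d[:,2])[:,None]
def wristcam():
    s=get_state();c=read_camera("wrist");H=np.asarray(c["hand_eye"])
    from scipy.spatial.transform import Rotation as Ro
    T=np.eye(4);T[:3,:3]=Ro.from_euler("xyz",s["eef_rot"]).as_matrix();T[:3,3]=s["eef_pos"]
    W=np.linalg.inv(T@H);c["rvec"]=cv2.Rodrigues(W[:3,:3])[0];c["tvec"]=W[:3,3]
    return c,s
def Rz(a):return np.array([[np.cos(a),-np.sin(a),0],[np.sin(a),np.cos(a),0],[0,0,1]])
def trayT(x,y,a):
    t=np.radians(15);Ry=cv2.Rodrigues(np.array([0,t,0]))[0]
    return Rz(a)@Ry,np.array([x,y,.101])
E
cat > fit.py <<'E'
from h import *
def un(p,sc,off):return (np.asarray(p,float)+.5)/sc-.5+off
top=read_camera("top");sc=read_camera("scene")
b=un([(110,92),(330,55),(415,447),(195,485)],8,[310,140])
P=back(top,b,.055);print("block",P.mean(0));
for i in range(4):
    d=P[(i+1)%4]-P[i];print(np.linalg.norm(d)*1e3,np.degrees(np.arctan2(d[1],d[0])))
sh=un([(180,152),(230,388),(360,365)],8,[310,140]);S=back(top,sh,.063)
print("shoulder ctr",(S[0]+S[2])/2)
for i in range(2):
    d=S[i+1]-S[i];print(np.linalg.norm(d)*1e3,np.degrees(np.arctan2(d[1],d[0])))
# scene block top corners (s2, scale 4, off 120,110)
b2=un([(182,260),(330,182),(395,222),(243,300)],4,[120,110]);P2=back(sc,b2,.055);print("block scene",P2.mean(0))
# cup rim
r=un([(45,190),(175,60),(85,285),(250,88),(65,118),(130,303)],[800/150,480/90],[65,140]);C=back(top,r,.060)
f=least_squares(lambda p:np.hypot(C[:,0]-p[0],C[:,1]-p[1])-p[2],[C[:,0].mean(),C[:,1].mean(),.05]);print("cup",f.x,f.fun)
E
python3 fit.py
```

```text
block [ 0.5934378  -0.33480575  0.055     ]
64.31036960596933 -80.4829660792247
115.54174793113283 -170.8716370966083
63.05545113291402 99.45273230680361
115.46928529061482 9.750832007083877
shoulder ctr [ 0.5943206  -0.33532935  0.063     ]
68.8510874286221 -170.65350939016804
37.177032200332704 -80.24206581372931
block scene [ 0.59374712 -0.33131611  0.055     ]
cup [0.59437246 0.2222092  0.05358977] [-0.00120397  0.00043766  0.00096266 -0.00041019  0.0005331  -0.00031925]
```

```bash
cat > fit2.py <<'E'
from h import *
def un(p,sc,off):return (np.asarray(p,float)+.5)/sc-.5+off
top=read_camera("top");sc=read_camera("scene")
ut=un([(637,119),(580,387),(243,62),(183,303)],[800/150,480/90],[65,140])
us=un([(305,41),(94,108),(531,411)],4,[260,205])
def model(p):
    R,t=trayT(*p[:3]);w=p[3];u=-.089-w;v=.051+w
    L=np.array([[u,-v,.012],[u,v,.012],[.09,-v,.012],[.09,v,.012]])
    return L@R.T+t
# which side: try both orders
best=None
for order in ([0,1,2,3],[1,0,3,2]):
    def res(p):
        M=model(p)[order]
        return np.r_[(proj(top,M)-ut).ravel(),(proj(sc,M[[0,1,2]])-us).ravel()*1.]
    for a in (1.3,1.6,1.9):
        f=least_squares(res,[.59,.11,a,.002])
        if best is None or f.cost<best[0].cost:best=(f,order)
f,order=best;print(f.x,np.degrees(f.x[2]),order,f.cost,f.fun.round(1))
x,y,a,_=f.x
print("cup pred",x+.117*np.cos(a),y+.117*np.sin(a))
R,t=trayT(x,y,a)
def ontray(c,uv,h):
    # iterate plane z=h in tray frame
    Rc=cv2.Rodrigues(c["rvec"])[0];o=-Rc.T@np.asarray(c["tvec"]).ravel()
    n=cv2.undistortPoints(np.asarray(uv,float).reshape(-1,1,2),c["mtx"],c["D"]).reshape(-1,2)
    d=np.c_[n,np.ones(len(n))]@Rc
    ol=R.T@(o-t);dl=d@R
    return ol+dl*((h-ol[2])/dl[:,2])[:,None]
print("top chip,button",ontray(top,un([(281,167),(421,180)],[800/150,480/90],[65,140]),.0095)*1e3)
print("scene chip,button",ontray(sc,un([(352,405),(263,263)],4,[260,205]),.0095)*1e3)
for n,c in(("top",top),("sc",sc)):
    im=cv2.resize(c["img"][:,:,::-1].copy(),None,fx=4,fy=4,interpolation=cv2.INTER_CUBIC)
    L=np.array([[-.089,-.051,0],[-.089,.051,0],[.09,.051,0],[.09,-.051,0]])@R.T+t
    q=((proj(c,L)+.5)*4-.5)
    cv2.polylines(im,[q.round().astype(int)],True,(0,0,255),1)
    th=np.linspace(0,6.28,60);q2=(proj(c,np.c_[x+.117*np.cos(a)+.052*np.cos(th),y+.117*np.sin(a)+.052*np.sin(th),0*th+.06])+.5)*4
    cv2.polylines(im,[q2.round().astype(int)],True,(0,255,0),1)
    m=q.mean(0).astype(int);x0,y0=max(m[0]-400,0),max(m[1]-300,0)
    cv2.imwrite(f"pics/ov_{n}.png",im[y0:y0+600,x0:x0+800])
E
python3 fit2.py
```

```text
[ 0.55137354  0.0917402   1.57115259 -0.03213202] 90.02041256647698 [0, 1, 2, 3] 2651.4080583928417 [-13.3  15.   -3.1 -17.5  -1.1  30.2   9.3   2.  -30.   21.6  38.2  -4.6
 -27.   -0.2]
cup pred 0.5513318546308841 0.20874019458999477
top chip,button [[ 72.49578038 -41.75157185   9.5       ]
 [  8.21410945 -31.75974136   9.5       ]]
scene chip,button [[ 72.38621083 -40.81070432   9.5       ]
 [  8.5536525  -30.69179358   9.5       ]]
```

```bash
sed -i 's/us=un(\[(305,41),(94,108),(531,411)\]/us=un([(94,108),(305,41),(531,411)]/; s/M\[\[0,1,2\]\]/M[[0,1,3]]/' fit2.py; python3 fit2.py
```

```text
[0.56696436 0.10642741 1.34225339 0.00201097] 76.90545401642633 [0, 1, 2, 3] 7.100975232641999 [-0.3  0.4 -2.3 -0.9  0.4 -0.2 -1.7  0.6 -0.3 -0.8 -1.2 -1.2 -0.4 -0.8]
cup pred 0.5934717139870287 0.2203851174542259
top chip,button [[ 60.79933479 -11.83394513   9.5       ]
 [ -4.00845977 -16.14439162   9.5       ]]
scene chip,button [[ 62.70336107 -12.76624234   9.5       ]
 [ -1.42678703 -16.96502453   9.5       ]]
```

View pics/ov_top.png

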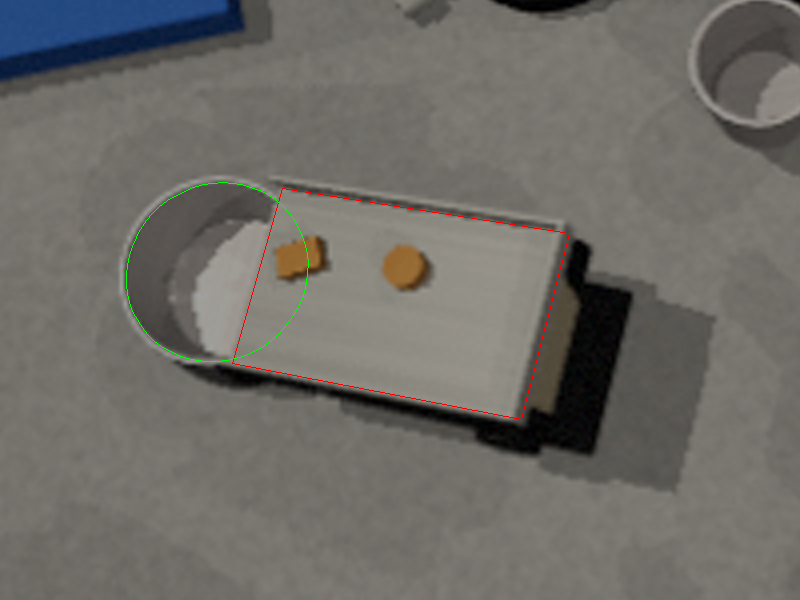

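View pics/ov_sc.png

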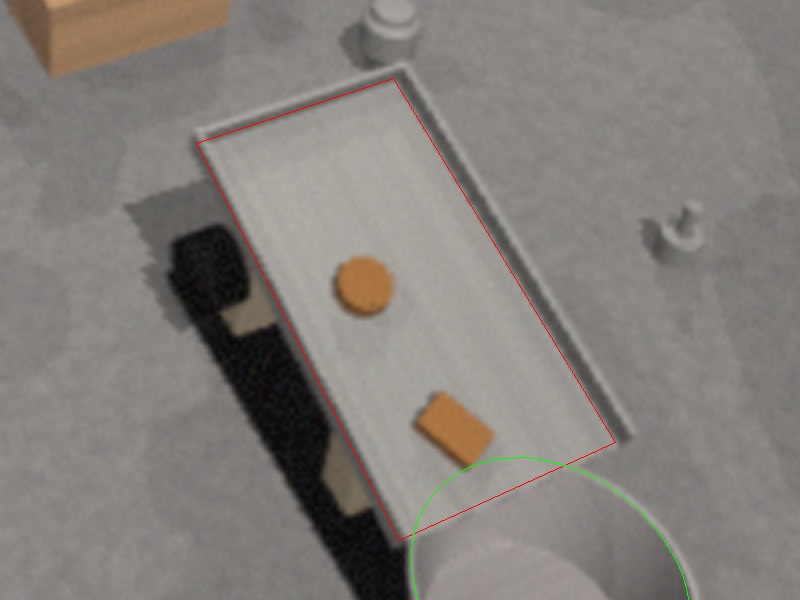

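jog_arm:
  steps: "28 -30 0 -6.5; 56 -60 0 -13; 84 -90 0 -19.5; 112 -120 0 -26; 140 -150 0 -32.5; 168 -180 0 -39; 196 -210 0 -45.5; 224 -240 0 -52"
  hand: 1

```text
time_s: 1.47
eef_pos: [0.4183, 0.379, 0.2315]
eef_rot: [-3.141, -0.0, 0.356]
ft_force: [0.8, 1.5, 0.0]
finger_gap: 0.085
```

jog_arm:
  steps: "15 -38 0 -6.5; 30 -76 0 -13; 45 -114 0 -19.5; 60 -152 0 -26; 75 -190 0 -32.5; 90 -228 0 -39; 105 -266 0 -45.5; 120 -304 0 -52"

```text
time_s: 2.13
eef_pos: [0.5376, 0.0746, 0.2316]
eef_rot: [-3.141, -0.0, -0.552]
ft_force: [0.5, 0.8, 0.1]
finger_gap: 0.0851
```

jog_arm:
  steps: "6 -38 0 -6.5; 12 -76 0 -13; 18 -114 0 -19.5; 24 -152 0 -26; 30 -190 0 -32.5; 36 -228 0 -39; 42 -266 0 -45.5; 47 -300 0 -49.2"

```text
time_s: 2.8
eef_pos: [0.5842, -0.2259, 0.2314]
eef_rot: [-3.141, -0.0, -1.412]
ft_force: [0.6, 0.3, 0.0]
finger_gap: 0.0852
```

jog_arm:
  steps: "3 -30 0 0; 6 -60 0 0; 8 -90 0 0; 10 -108 0 0; 10 -108 0 0; 10 -108 0 0; 10 -108 0 0; 10 -108 0 0"

```text
time_s: 3.47
eef_pos: [0.5941, -0.3303, 0.2313]
eef_rot: [3.141, 0.0, -1.404]
ft_force: [-0.5, 0.1, -0.9]
finger_gap: 0.0857
```

```bash
cat > w.py <<'E'
import sys
from h import *
c,s=wristcam();print(s["eef_pos"],s["eef_rot"],s["time_s"]);print(c["hand_eye"])
cv2.imwrite(f"pics/{sys.argv[1]}.png",cv2.resize(c["img"][:,:,::-1],(800,600),interpolation=cv2.INTER_CUBIC))
np.savez(f"{sys.argv[1]}.npz",mtx=c["mtx"],D=c["D"],rvec=c["rvec"],tvec=c["tvec"])
print(proj(c,[[.594,-.3345,.123],[.594,-.3345,.055]])*1.5625)
E
python3 w.py w1
```

```text
[ 0.59412639 -0.33033592  0.23131037] [ 3.14141129e+00  4.02101121e-04 -1.40409336e+00] 3.4667
[[ 9.99999849e-01 -5.01673169e-04 -2.24596244e-04 -1.25424330e-04]
 [ 5.45589893e-04  9.55556101e-01  2.94808821e-01 -7.44669920e-02]
 [ 6.67166357e-05 -2.94808899e-01  9.55556230e-01 -1.43606459e-01]
 [ 0.00000000e+00  0.00000000e+00  0.00000000e+00  1.00000000e+00]]
[[400.7675403  298.37564728]
 [399.45692736 273.70691909]]
```

View pics/w1.png

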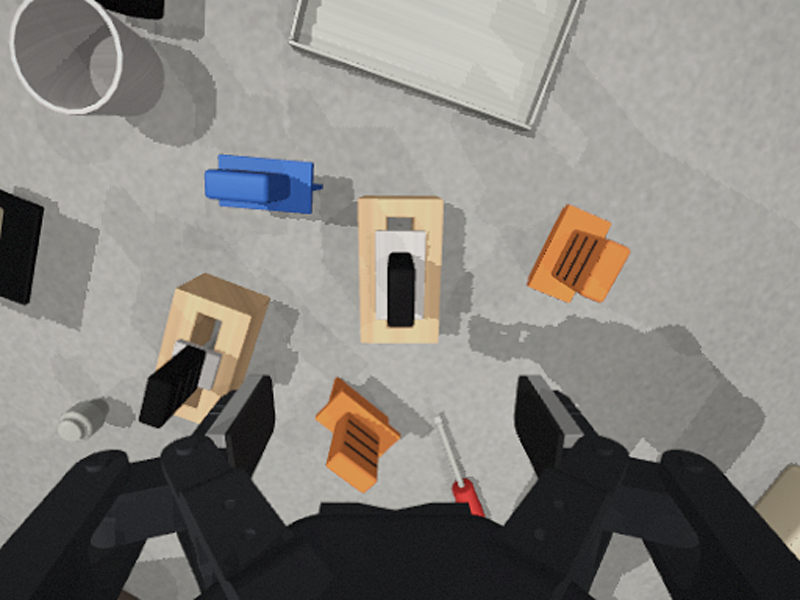

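The wrist view shows the wide scraper and its block at (400,270), with the handle top at about (400,290). The narrow look-alike is at (190,360). I'll refine the pose from the block corners.

```bash
python3 - <<'E'
from h import *
c=np.load("w1.npz")
def f(n,p,z):
    P=back(c,(np.array(p,float)+.5)/1.5625-.5,z);print(n,P.mean(0).round(4))
    for i in range(len(P)):
        d=P[(i+1)%len(P)]-P[i];print("  ",(np.linalg.norm(d)*1e3).round(1),np.degrees(np.arctan2(d[1],d[0])).round(1))
f("block",[(360,198),(441,198),(438,343),(361,343)],.055)
f("shoulder",[(376,231),(424,231),(424,319),(377,319)],.063)
f("handletop",[(388,270),(413,270),(413,326),(388,326)],.123)
f("slot",[(386,217),(413,217)],.055)
E
```

```text
block [ 0.5939 -0.3347  0.055 ]
   60.8 -80.5
   117.3 -169.8
   64.0 99.5
   117.3 8.6
shoulder [ 0.594  -0.3348  0.063 ]
   35.9 -80.5
   69.7 -169.3
   37.4 99.5
   69.7 9.4
handletop [ 0.594  -0.3341  0.123 ]
   15.5 -80.5
   37.0 -169.7
   16.2 99.5
   37.0 9.3
slot [ 0.6377 -0.3268  0.055 ]
   20.5 -80.5
   20.5 99.5
```

jog_arm:
  steps: "0 -4 -25 0; 0 -4 -55 0; 0 -4 -85 0; 0 -4 -115 0; 0 -4 -140 0; 0 -4 -155 0; 0 -4 -155 0; 0 -4 -155 0"

```text
time_s: 4.18
eef_pos: [0.5941, -0.3345, 0.0761]
eef_rot: [3.141, 0.001, -1.404]
ft_force: [0.1, 0.1, 0.8]
finger_gap: 0.0856
```

jog_arm:
  steps: "0 0 0 0; 0 0 0 0; 0 0 0 0; 0 0 0 0; 0 0 0 0; 0 0 0 0; 0 0 0 0; 0 0 0 0"
  hand: -1

```text
time_s: 4.85
eef_pos: [0.5944, -0.3356, 0.0769]
eef_rot: [-3.141, -0.0, -1.405]
ft_force: [-0.8, -0.3, 6.8]
finger_gap: 0.0173
```

jog_arm:
  steps: "0 0 0 0; 0 0 5 0; 0 0 15 0; 0 0 30 0; 0 0 50 0; 0 0 70 0; 0 0 90 0; 0 0 110 0"

```text
time_s: 5.52
eef_pos: [0.5941, -0.3353, 0.188]
eef_rot: [-3.141, -0.0, -1.405]
ft_force: [-0.7, -0.3, -2.5]
finger_gap: 0.0172
```

jog_arm:
  steps: "0 0 20 0; 0 0 20 0; 0 0 20 0; 0 0 20 0; 0 0 20 0; 0 0 20 0; 0 0 20 0; 0 0 20 0"

```text
time_s: 6.18
eef_pos: [0.594, -0.3353, 0.2057]
eef_rot: [3.141, 0.001, -1.405]
ft_force: [-0.9, 0.6, -2.1]
finger_gap: 0.0172
```

```bash
python3 w.py w2; python3 - <<'E'
from h import *
c=read_camera("scene");cv2.imwrite("pics/s4.png",cv2.resize(c["img"][60:260,90:340,::-1],(750,600)))
E
```

```text
[ 0.59397964 -0.33525468  0.20566087] [ 3.14088974e+00  6.59429579e-04 -1.40486048e+00] 6.1833
[[ 9.99999849e-01 -5.01629671e-04 -2.24778814e-04 -1.25151103e-04]
 [ 5.45602144e-04  9.55556133e-01  2.94808717e-01 -7.44662964e-02]
 [ 6.69039741e-05 -2.94808795e-01  9.55556262e-01 -1.43605986e-01]
 [ 0.00000000e+00  0.00000000e+00  0.00000000e+00  1.00000000e+00]]
[[393.07292513 309.5168925 ]
 [393.32970283 280.39038252]]
```

View pics/w2.png

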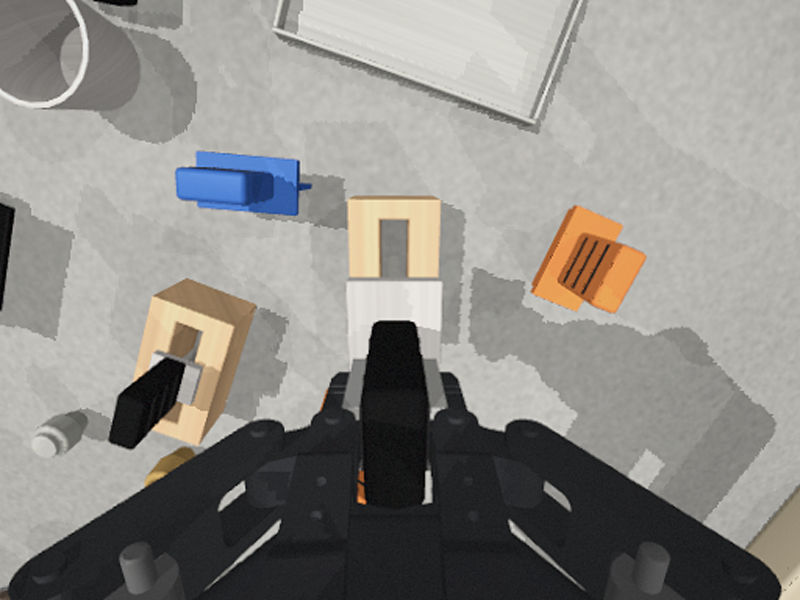

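View pics/s4.png

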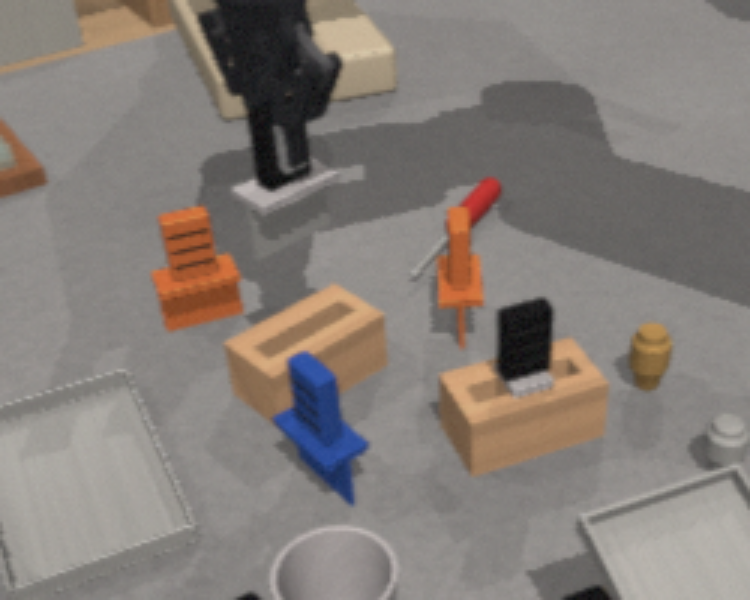

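The grasp is good: the scraper is level, the slot is empty, and the narrow one is untouched. I'm carrying it to the tray.

jog_arm:
  steps: "-1 15 15 -1.5; -4 45 30 -4; -7 80 40 -7; -10 116 50 -10; -13 152 50 -13; -16 188 50 -16; -19 224 50 -19; -22 260 50 -22.6"

```text
time_s: 6.95
eef_pos: [0.5718, -0.0738, 0.2565]
eef_rot: [-3.141, 0.0, -1.802]
ft_force: [0.2, 0.2, -1.4]
finger_gap: 0.0173
```

jog_arm:
  steps: "-3 36 0 0; -6 72 0 0; -8 105 0 0; -8 125 0 0; -8 133 0 0; -8 133 0 0; -8 133 0 0; -8 133 0 0"

```text
time_s: 7.62
eef_pos: [0.5643, 0.0566, 0.2562]
eef_rot: [3.142, -0.0, -1.8]
ft_force: [0.3, -0.1, -2.3]
finger_gap: 0.0175
```

```bash
python3 w.py w3
```

```text
[0.56427415 0.0565547  0.25621768] [ 3.14153914e+00 -3.39429240e-04 -1.79989139e+00] 7.6167
[[ 9.99999851e-01 -5.23284845e-04 -1.54116904e-04  1.67829704e-04]
 [ 5.45463043e-04  9.55552449e-01  2.94820658e-01 -7.44756863e-02]
 [-7.00839670e-06 -2.94820698e-01  9.55552592e-01 -1.43606583e-01]
 [ 0.00000000e+00  0.00000000e+00  0.00000000e+00  1.00000000e+00]]
[[951.07139932 118.48205001]
 [853.1643633  126.10839169]]
```

View pics/w3.png

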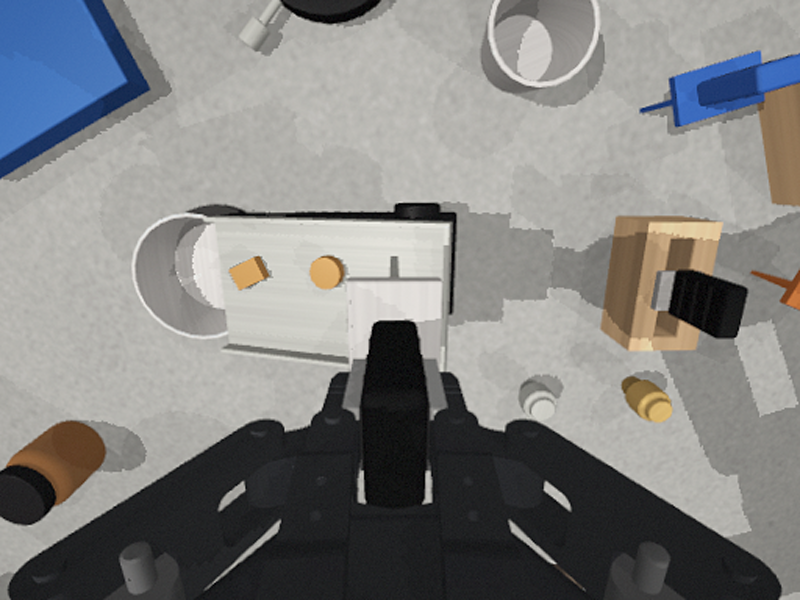

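```bash
cat > ov.py <<'E'
from h import *
c=np.load("w3.npz");im=cv2.imread("pics/w3.png")
p=[.56696,.10643,1.34225]
R,t=trayT(*p)
def pr(L):return ((proj(c,np.array(L)@R.T+t)+.5)*1.5625-.5)
for z,col in((0,(0,0,255)),(.012,(255,0,0))):
    cv2.polylines(im,[pr([[-.089,-.051,z],[-.089,.051,z],[.09,.051,z],[.09,-.051,z]]).round().astype(int)],True,col,1)
cv2.imwrite("pics/ov3.png",cv2.resize(im[190:380,120:480],(800,422),interpolation=cv2.INTER_CUBIC))
Rc=cv2.Rodrigues(c["rvec"])[0];o=-Rc.T@c["tvec"].ravel()
n=cv2.undistortPoints(((np.array([[249,273],[327,272]],float)+.5)/1.5625-.5).reshape(-1,1,2),c["mtx"],c["D"]).reshape(-1,2)
d=np.c_[n,np.ones(2)]@Rc;ol=R.T@(o-t);dl=d@R
print((ol+dl*((.0095-ol[2])/dl[:,2])[:,None])*1e3)
E
python3 ov.py
```

```text
[[ 60.03771199 -12.36533934   9.5       ]
 [ -4.10766365 -16.79782359   9.5       ]]
```

View pics/ov3.png

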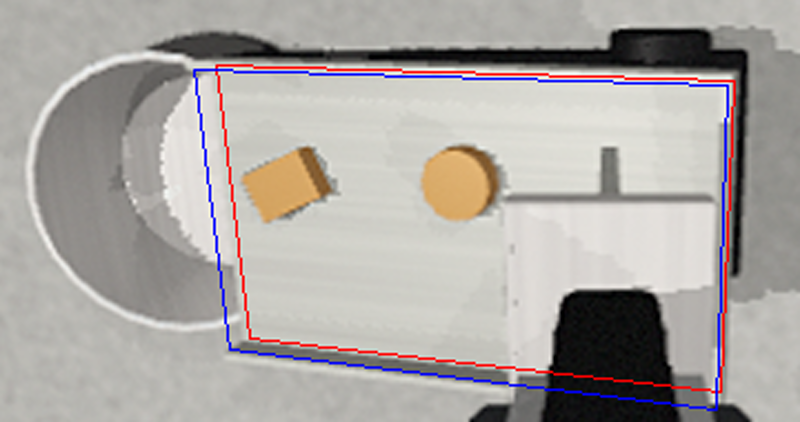

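jog_arm:
  steps: "0 0 -15 0; 0 0 -35 0; 0 0 -52 0; 0 0 -62 0; 0 0 -67 0; 0 0 -70 0; 0 0 -72 0; 0 0 -72 0"

```text
time_s: 8.33
eef_pos: [0.5645, 0.0575, 0.1846]
eef_rot: [-3.141, 0.0, -1.8]
ft_force: [0.5, 0.1, -1.6]
finger_gap: 0.0172
```

```bash
python3 w.py w4 | head -1;python3 - <<'E'
from h import *
c=read_camera("scene");cv2.imwrite("pics/s5.png",cv2.resize(c["img"][190:370,250:450,::-1],(667,600),interpolation=cv2.INTER_CUBIC))
E
```

```text
[0.56449609 0.057461   0.18461216] [-3.14108984e+00  1.56476558e-04 -1.79954409e+00] 8.3333
```

View pics/s5.png

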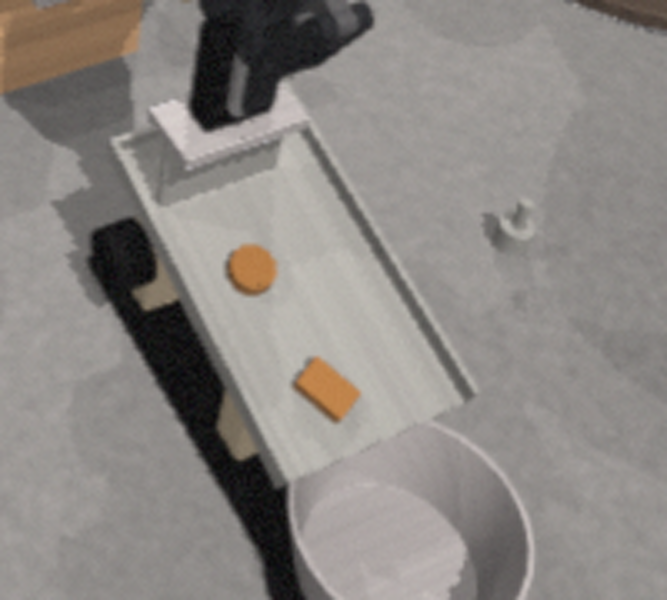

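jog_arm:
  steps: "1.1 4.9 -2.8 0; 2.3 9.7 -4.2 0; 3.4 14.6 -5.5 0; 4.5 19.5 -6.9 0; 5.7 24.4 -8.2 0; 6.8 29.2 -9.5 0; 7.9 34.1 -10.9 0; 9.1 39 -12.2 0"

```text
time_s: 9.1
eef_pos: [0.5734, 0.0972, 0.1719]
eef_rot: [3.142, 0.0, -1.799]
ft_force: [0.4, 0.1, 0.1]
finger_gap: 0.0174
```

jog_arm:
  steps: "1.1 4.9 -1.3 0; 2.3 9.7 -2.7 0; 3.4 14.6 -4 0; 4.5 19.5 -5.4 0; 5.7 24.4 -6.7 0; 6.8 29.2 -8 0; 7.9 34.1 -9.4 0; 9.1 39 -10.7 0"

```text
time_s: 9.77
eef_pos: [0.5825, 0.1361, 0.1612]
eef_rot: [3.142, 0.0, -1.799]
ft_force: [-0.5, -0.4, -2.4]
finger_gap: 0.0174
```

```bash
python3 w.py w5 | head -1;python3 - <<'E'
from h import *
c=read_camera("scene");cv2.imwrite("pics/s6.png",cv2.resize(c["img"][190:370,250:450,::-1],(667,600),interpolation=cv2.INTER_CUBIC))
E
```

```text
[0.58248337 0.13609627 0.16124966] [ 3.14155122e+00  8.34139327e-06 -1.79933699e+00] 9.7667
```

View pics/s6.png

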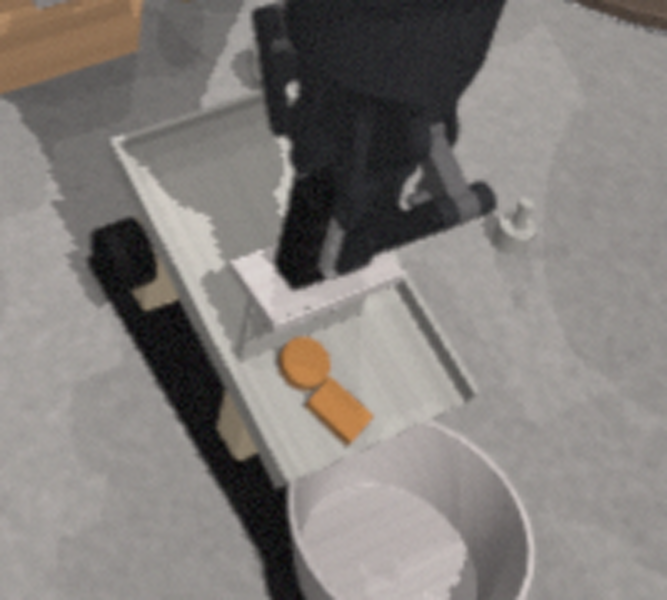

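View pics/w5.png

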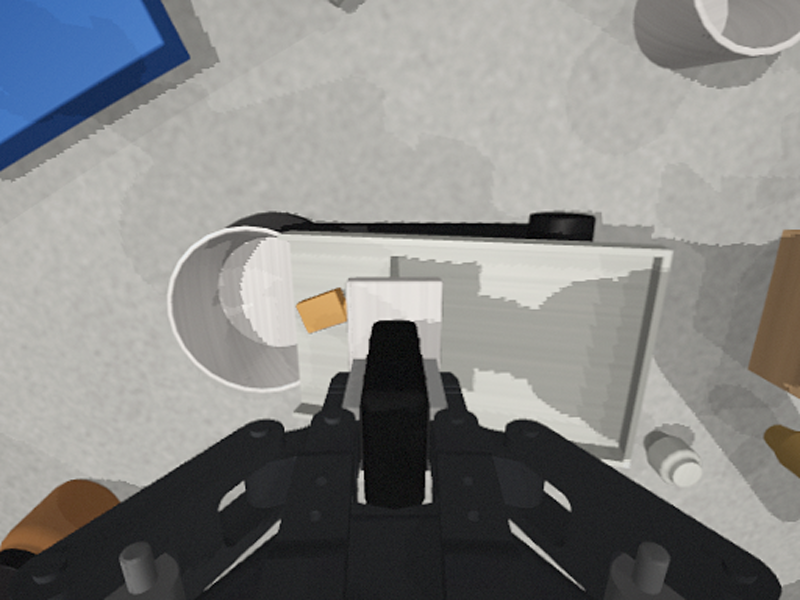

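jog_arm:
  steps: "1.1 4.9 -1.3 0; 2.3 9.7 -2.7 0; 3.4 14.6 -4 0; 4.5 19.5 -5.4 0; 5.7 24.4 -6.7 0; 6.8 29.2 -8 0; 7.9 34.1 -9.4 0; 9.1 39 -10.7 0"

```text
time_s: 10.53
eef_pos: [0.5916, 0.1752, 0.1505]
eef_rot: [3.142, -0.0, -1.799]
ft_force: [-0.1, -0.6, -2.8]
finger_gap: 0.0173
```

jog_arm:
  steps: "0.9 3.9 -1 0; 1.8 7.8 -2.1 0; 2.7 11.7 -3.2 0; 3.6 15.6 -4.3 0; 4.5 19.5 -5.4 0; 5.2 22.4 -6 0; 5.2 22.4 -6 0; 5.2 22.4 -6 0"

```text
time_s: 11.2
eef_pos: [0.5967, 0.1971, 0.1446]
eef_rot: [3.142, -0.0, -1.799]
ft_force: [0.3, -0.7, -1.7]
finger_gap: 0.0173
```

```bash
python3 w.py w6 | head -1;python3 - <<'E'
from h import *
c=read_camera("scene");cv2.imwrite("pics/s7.png",cv2.resize(c["img"][190:384,250:450,::-1],(618,600),interpolation=cv2.INTER_CUBIC))
E
```

```text
[0.59665588 0.19714869 0.14463718] [ 3.14151761e+00 -7.30017979e-05 -1.79901560e+00] 11.2
```

View pics/s7.png

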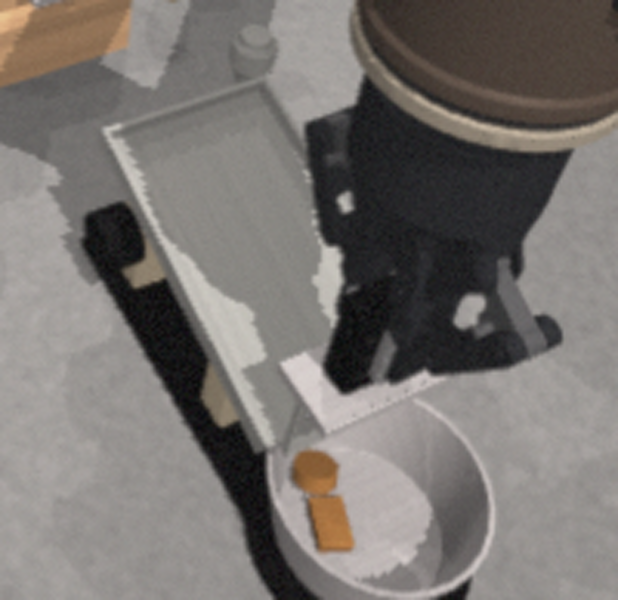

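View pics/w6.png

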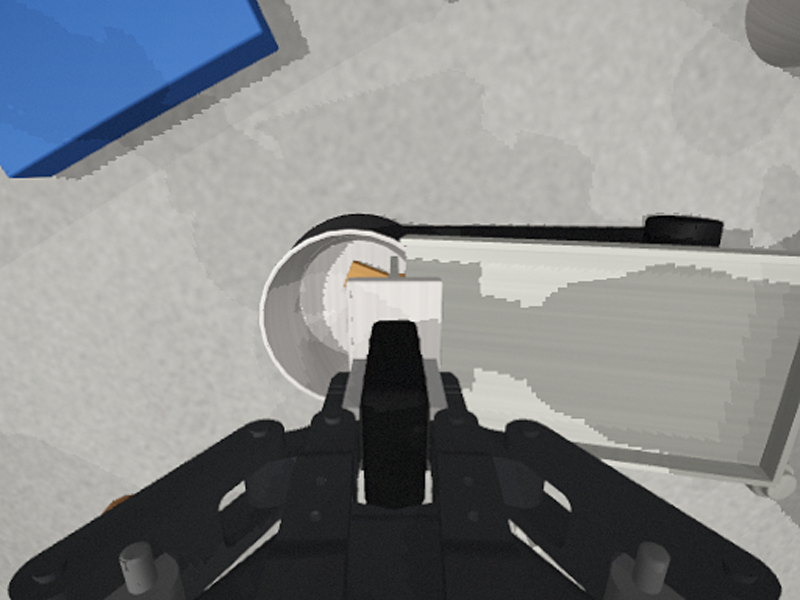

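Both bits are in the cup: scene crop button at about (315,470), chip at about (332,523). I'm lifting and going back to the block.

jog_arm:
  steps: "0 0 30 0; 0 0 70 0; 0 0 105 0; 0 -20 115 0; 0 -55 115 2; 0 -91 115 5; 0 -128 115 8; 0 -165 115 12"

```text
time_s: 11.97
eef_pos: [0.5963, 0.0304, 0.26]
eef_rot: [-3.141, -0.0, -1.587]
ft_force: [0.1, -0.2, -2.1]
finger_gap: 0.0172
```

jog_arm:
  steps: "0 -38 0 2; 0 -76 0 5; 0 -114 0 8; 0 -152 0 10.6; -1 -190 0 10.6; -2 -228 0 10.6; -2 -266 0 10.6; -2 -300 0 10.6"

```text
time_s: 12.63
eef_pos: [0.594, -0.2705, 0.2599]
eef_rot: [-3.141, -0.0, -1.406]
ft_force: [1.3, 0.7, -2.3]
finger_gap: 0.0174
```

jog_arm:
  steps: "0 -25 0 0; 0 -45 -10 0; 0 -60 -20 0; -0.5 -67.4 -30 0; -0.5 -67.4 -40 0; -0.5 -67.4 -50 0; -0.5 -67.4 -53 0; -0.5 -67.4 -53 0"

```text
time_s: 13.3
eef_pos: [0.5938, -0.3338, 0.2054]
eef_rot: [3.14, 0.002, -1.404]
ft_force: [0.9, 0.0, -1.8]
finger_gap: 0.0173
```

```bash
python3 w.py w7 | head -1;python3 - <<'E'
from h import *
c=read_camera("scene");cv2.imwrite("pics/s8.png",cv2.resize(c["img"][:,:,::-1],(800,600),interpolation=cv2.INTER_CUBIC))
E
```

```text
[ 0.59384332 -0.33377473  0.20542457] [ 3.14007886e+00  1.58404707e-03 -1.40369451e+00] 13.3
```

View pics/s8.png

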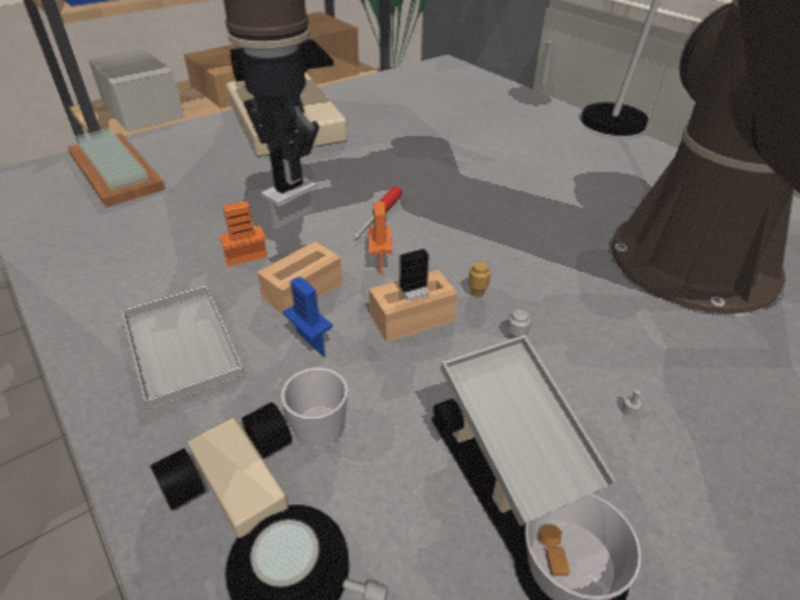

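View pics/w7.png

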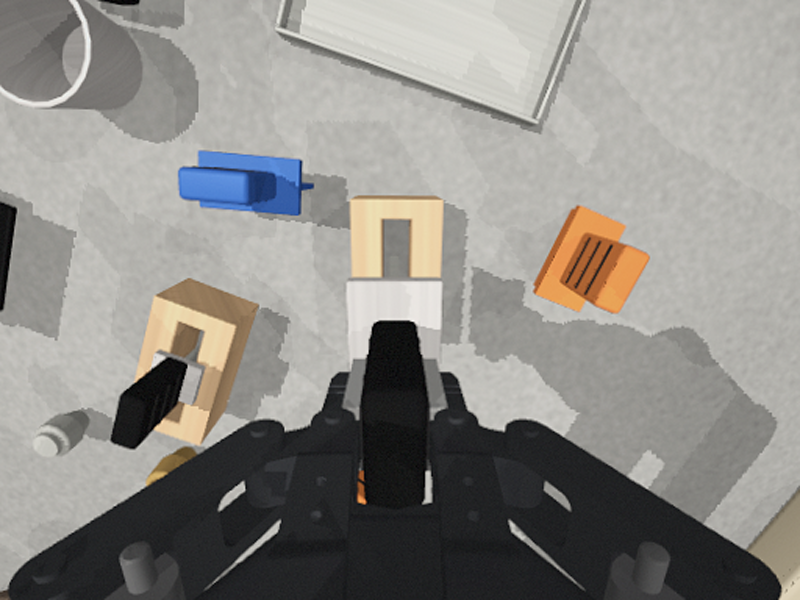

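Both bits are in the cup and the tray is empty. The scraper is aligned over its slot, so I'm lowering it.

jog_arm:
  steps: "0 -1 0 0; 0 -1 -15 0; 0 -1 -35 0; 0 -1 -55 0; 0 -1 -72 0; 0 -1 -85 0; 0 -1 -97 0; 0 -1 -106 0"

```text
time_s: 14.07
eef_pos: [0.5943, -0.3363, 0.1]
eef_rot: [-3.142, -0.0, -1.405]
ft_force: [0.0, -1.0, -1.3]
finger_gap: 0.0176
```

jog_arm:
  steps: "0 0 -7 0; 0 0 -13 0; 0 0 -17 0; 0 0 -20 0; 0 0 -21 0; 0 0 -21 0; 0 0 -21 0; 0 0 -21 0"

```text
time_s: 14.73
eef_pos: [0.5944, -0.3366, 0.0802]
eef_rot: [-3.141, -0.0, -1.405]
ft_force: [-0.6, 0.0, -0.8]
finger_gap: 0.0175
```

jog_arm:
  steps: "0 0.5 -1 0; 0 1 -2 0; 0 1 -2.5 0; 0 1 -3 0; 0 1 -3 0; 0 1 -3 0; 0 1 -3 0; 0 1 -3 0"

```text
time_s: 15.4
eef_pos: [0.5942, -0.3353, 0.0769]
eef_rot: [-3.142, 0.0, -1.405]
ft_force: [-2.3, 1.8, 5.8]
finger_gap: 0.0174
```

jog_arm:
  steps: "0 0 0 0; 0 0 0 0; 0 0 0 0; 0 0 0 0; 0 0 0 0; 0 0 0 0; 0 0 0 0; 0 0 0 0"
  hand: 1

```text
time_s: 16.07
eef_pos: [0.5942, -0.3354, 0.0767]
eef_rot: [3.142, 0.0, -1.405]
ft_force: [-0.1, -0.2, -0.6]
finger_gap: 0.0852
```

jog_arm:
  steps: "0 0 10 0; 0 0 25 0; 0 0 45 0; 0 0 70 0; 0 0 100 0; 0 0 130 0; 0 0 155 0; 0 0 155 0"

```text
time_s: 16.73
eef_pos: [0.5964, -0.3367, 0.2384]
eef_rot: [-3.135, -0.006, -1.405]
ft_force: [1.1, 0.0, -0.5]
finger_gap: 0.0855
```

```bash
python3 w.py w8 | head -1;python3 - <<'E'
from h import *
c=read_camera("scene");cv2.imwrite("pics/s9.png",cv2.resize(c["img"][:,:,::-1],(800,600),interpolation=cv2.INTER_CUBIC))
E
```

```text
[ 0.59639438 -0.33672533  0.23840222] [-3.13532491 -0.00552662 -1.40482796] 16.7333
```

View pics/s9.png

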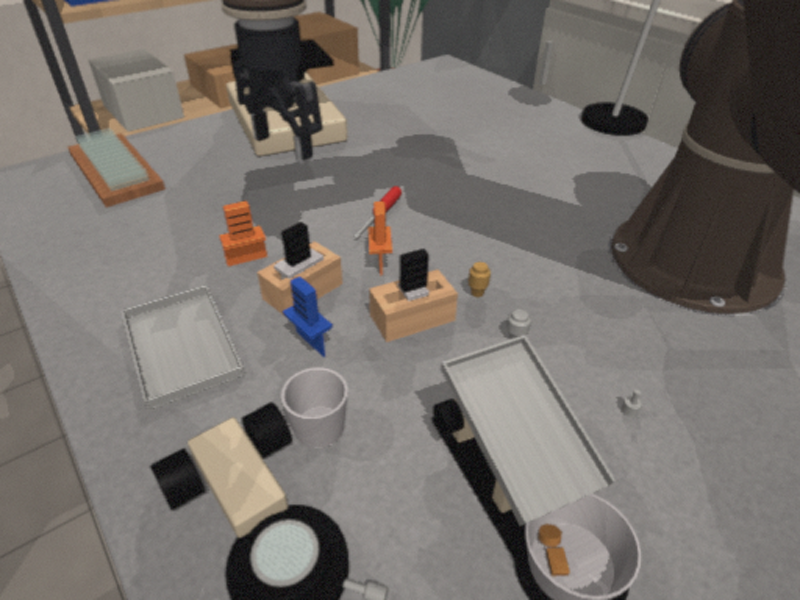

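View pics/w8.png

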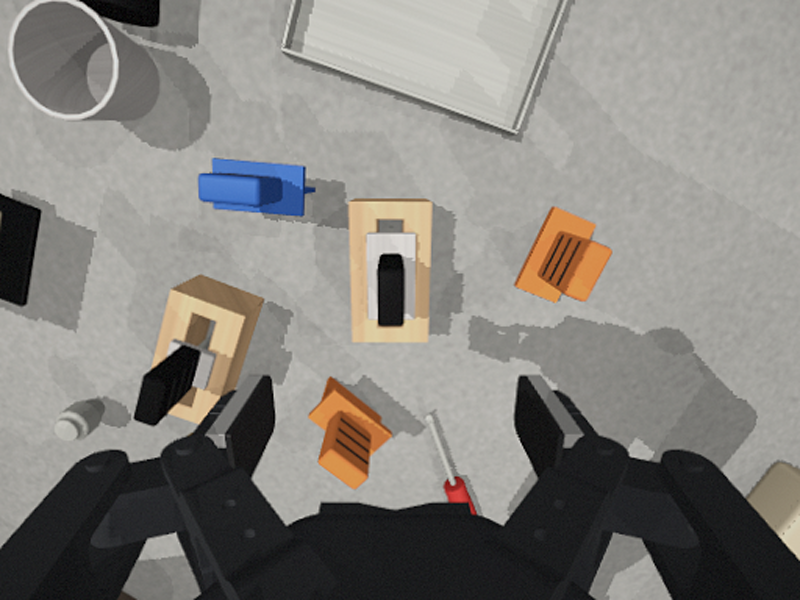

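The scraper is back upright in its slot at (390,285) in the wrist view, with the gripper clear. Both bits are in the cup at scene (550,535) and (557,560), and the tray is empty. I'll let the arm settle and hand in.

jog_arm:
  steps: "0 0 0 0; 0 0 0 0; 0 0 0 0; 0 0 0 0; 0 0 0 0; 0 0 0 0; 0 0 0 0; 0 0 0 0"

```text
time_s: 17.5
eef_pos: [0.5942, -0.3354, 0.2316]
eef_rot: [3.141, 0.0, -1.405]
ft_force: [-0.6, 0.3, 0.7]
finger_gap: 0.0851
```

```bash
python3 -c "
from bench import *
s=get_state();print(s['time_s'],s['ft_force']);print(sign_off())"
```

```text
17.5 [-0.55758964  0.26387553  0.72629557]
the job is handed in; nothing more can be done
None
```

The job is done and handed in at 17.5 s. I lifted the wide scraper and swept both resin bits down the tray in one pass with the blade, about 2 mm above the floor. I then hung the scraper back in its slot and let go.

The last scene and wrist pictures show both bits in the cup, the tray empty, the scraper upright in its original slot and the look-alikes where they stood. The gripper was open about 110 mm above the handle. The highest wrist force at the end of any move was about 7 N, and none of these checks failed. `sign_off` reported no verdict.

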